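Level the sprung serving shelf and hold it down on its foot

ROBOT

A 6-joint arm with a two-finger parallel gripper is mounted at the origin on the work surface. World frame = base frame: x ahead of the robot, y to its left, z up, the work surface at z = 0. Lengths are in m, angles in rad, forces in N, time in s.
With the tool pointing down it reaches from about 0.375 to 0.9 m from the base axis. Payload 3.1 kg.
Tool frame: the origin (TCP) lies at the very end of the fingers, on their centre line; the grasp point (between the pads) lies 19 mm behind it; z points along the fingers, y is the direction in which the jaws open and shut (so a half turn about z gives the same grasp; the last joint's range is limited). The gripper opens to 85 mm and grips with 20 to 120 N. Pads are 22 mm wide; open, the fingers measure 114 mm over their backs; the gripper's body (76 mm by 85 mm) begins 54 mm behind the grasp point. The pads swing forward as they close: fully open they stand 13 mm farther back than shut.
Start: joints at [-1.407, 0.527, 1.433, -0, 1.181, -0.178], TCP at [0.21, -0.589, 0.231] pointing down, gripper open.
Joint ranges: [-3.08, 3.08], [-0.75, 2.2], [0.22, 2.44], [-1.43, 4.57], [0, 2.65], [-2.85, 2.85]. Speed limits (rad/s): [2.79, 2.79, 3.14, 3.14, 3.14, 3.14].

INTERFACE

Orientations are given as a unit quaternion [x, y, z, w].
In Python, from station import manip gives the robot as it stands. The module is installed in compiled form; this text tells all that it offers.
- The arm moves only by the tool send_rows, never from a script. Its argument "commands" is a list of rows, each an object with "delta_pos": the shift along the world's x, y, z in cm, a list of three; "yaw": the turn about the world's z in rad. A call has 1 to 10 rows; each row shifts and turns the pose as measured when the row begins; what a row does not reach is not made up. A row lasts 1/8 s, in which the tool goes at most 62.5 mm and 10.7 degrees, less where a joint would pass 70% of its speed; a pose out of reach is approached as far as the arm can. A call is refused whole if a number of a shift passes 6.25 or a number of a turn 0.188, either way. A call with a gripper value outside its range is refused whole. "grip" is the closure, from -1 (fully open) to 1 (shut), set as the call begins (left out, the last holds). The fingers move at their own pace and stop on an object; "force" is the grip in N (left out, the last holds). Time passes only in rows, so rows that do not move let the fingers close. It gives the time, the measured TCP pose, the force and the opening at its end, in the units of the state.
- manip.sense(): the state, without advancing time (a new reading comes with each control period).
- manip.snapshot(name): name is "scene" or "top" or "wrist"; returns the picture (400x640x3 uint8, blue, green, red); there is no depth.
- manip.get_calibration(name): a dict with "fx", "fy", "cx", "cy" (pixels), "world_to_cam" (4x4, takes a point from world to camera coordinates); the wrist camera has in their place "mount" (4x4, takes a point from camera to tool coordinates, whose origin is the TCP and whose axes are the flange's). Camera axes: x right, y down, z forward; pixel columns grow to the right and rows downward; lengths in m; the calibration is good to about 2 mm. A picture is of the moment at which its call begins: read the wrist's pose just before it. get_calibration takes no time and is no camera call.
- manip.sign_off(): hands the job in, once; it reports no verdict.
The state is a dict: "t": time; "q": joint angles; "qd": joint speeds; "tau": joint torques, N m; "tcp_pos": TCP position; "tool_rot": TCP orientation; "force": force on the tool from outside, world axes, zero at the start; "ft_torque": the same for the moment, N m; "finger_gap": opening from 0.0 (shut) to 1.0 (fully open).
Only numpy, scipy, OpenCV 4.12 (cv2) and the standard library are available. Lean on these libraries where they do the work, as an engineer would, in place of code of your own. Each camera call takes 0.05 s, during which the arm holds its last target. There are 200 camera calls.

TASK

Level the little serving shelf before the drinks go on it: it floats on springs, so the spirit level lying on it reads true only while you press the level's black rubber pad down until the shelf rests firmly on its levelling foot. Push the red foot knob down and turn it to raise or lower the foot until, with the level pressed, the bubble stands between its two black lines. Finish while still pressing: keep the level pressed down by its pad with the bubble centred, leave the level lying lengthwise on the shelf, and do not shift the crockery, jars and bread around.

Things in the scene. Friction and masses are not known exactly. Their poses are not given: they have to be found in the camera images.
- stand: Dark steel serving stand fixed to the table, base plate 290 x 180 x 12 mm; origin on the table under the middle of the plate, x from its front edge (nearer the robot) to its rear hinge, y to the left, z up. A grey block 56 x 56 mm, 85 mm high, stands at x -90, y -145 mm and carries the foot knob.
- shelf: Light wood board 250 (front to back) x 150 x 18 mm; origin on its hinge, at the middle of the rear edge and thickness, 91 mm above the table; x to the rear, z up; board from x -250 to 0. Springs hold its front up 2.9 degrees. 3 to 5 N on the level's pad pushes it down, up to 20 mm there, until it meets the foot (at the start 1 to 2.2 degrees nose-low); force beyond that rests on the foot.
- foot: Levelling foot: steel arm out of the grey block with a black rubber pad under the right front of the shelf, 210 mm in front of the hinge. Origin on the table under the knob's axis, shifting with the foot. The driven knob moves it 3 mm per rad: up when turned clockwise seen from above, down when anticlockwise. Stays put under up to 20 N. Range 12 mm below to 5 mm above the level height.
- knob_grip (a point): Grip point on the foot knob's vertical axis, 136 mm above the table when up: red bar 46 mm long (along this point's x), 12 mm thick (y), 30 mm high on a black disc of 56 mm diameter; the point is 24 mm above the disc, 6 mm below the bar's top. z is up. The knob turns without end.
- knob_push (a joint): How far the foot knob is pushed down, m: 0 up. A spring pushes it up (2 N, 3.5 N when down); after 6 mm its friction clutch meets the spindle and stops it. Turning moves the foot only while the knob is pushed down with 15 to 25 N in all (with less the clutch slips); when up it idles freely.
- level: Yellow spirit level, loose, lying lengthwise (front to back) on the shelf: 200 x 24 x 38 mm, 0.3 kg; origin at the centre of its underside, x along its length to the rear, z up. Green vial in the middle of its top.
- level_pad (a point): Centre of the top of the level's black rubber press pad, 44 x 24 mm, on the level's front end, 70 mm in front of its middle and 42 mm above its underside; same axes as the level.
- bubble (a joint): White bubble (17 mm long) in the level's vial, offset along the level's x given as an angle: 0.01 rad = 1 mm. 0 centred, positive to the rear (front too low), negative to the front; 8 mm per degree of slope, stops at +-20 mm, settles in 1.5 s. Two black lines round the vial stand 12 mm either side of its middle: the bubble is between them within about +-3.5 mm.
- jam: Bystander: dark red jam jar with red lid, 66 mm across, 100 mm high, left of the stand; origin at the centre of its underside.
- honey: Bystander: amber honey jar with brass lid, 62 mm across, 85 mm high, to the right of the knob; origin at the centre of its underside.
- mug: Bystander: blue mug, 78 mm across, 90 mm high, left of the stand; origin at the centre of its underside.
- roll: Bystander: brown bread roll, 80 mm across, 44 mm high, in front of the stand; origin at the centre of its underside.
- bowl: Bystander: white bowl, 130 mm across, 50 mm high; origin at the centre of its underside.
Mind the look-alikes: they are no part of the job. There is more than one size of the level; the job needs the middle-sized.

How it is judged:
By the outcome, as a careful person would: the job done as asked, in the order asked, and still so for the second after the job is handed in, while the arm keeps its last pose, push and grip.
It also fails if it takes over 64 s, if anything falls off the work surface, if the arm or the gripper's body presses on something with over 40 N, if the wrist force passes 120 N, or if a joint passes its speed limit or range.

## Working session

There is one attempt and no reset: what is moved stays moved. The work goes in short steps, Python scripts to look and compute and a tool call to move; the robot and the scene stay as the last step left them, time stands still between calls to the robot, and variables do not carry over. Pictures are saved under pics/ and viewed, about 8 in all and at most 12, crops included, and the job is handed in when it is done.

Besides the shell and the picture viewer there is one more tool, called after "Call:" by a JSON object that holds its "name" and its "arguments", one argument or row to a line. send_rows: Moves the arm, as the interface text tells. Its arguments: {"type":"object","properties":{"commands":{"type":"array","items":{"type":"object","properties":{"delta_pos":{"type":"array","items":{"type":"number"}},"yaw":{"type":"number"}}}},"grip":{"type":"number"},"force":{"type":"number"}},"required":["commands"]}

```bash
mkdir -p pics
cat > h.py <<'E'
from station import manip
import numpy as np, cv2
from scipy.spatial.transform import Rotation as R
def cal(n):
    c=manip.get_calibration(n); K=np.array([[c['fx'],0,c['cx']],[0,c['fy'],c['cy']],[0,0,1]])
    if n=='wrist':
        s=manip.sense(); T=np.eye(4);T[:3,:3]=R.from_quat(s['tool_rot']).as_matrix();T[:3,3]=s['tcp_pos']
        W=np.linalg.inv(T@np.array(c['mount']))
    else: W=np.array(c['world_to_cam'])
    return K,W
def ray(KW,u,v,z):
    K,W=KW; M=np.linalg.inv(W); d=M[:3,:3]@np.linalg.inv(K)@[u,v,1]; o=M[:3,3]
    return o+d*(z-o[2])/d[2]
def proj(KW,p):
    K,W=KW; c=W@np.r_[p,1]; q=K@c[:3]; return q[:2]/q[2]
def snap(n,f=None):
    im=manip.snapshot(n)
    if f: cv2.imwrite('pics/'+f,im)
    return im
E
python3 - <<'E'
from h import *
for n in('scene','top'):
    snap(n,n+'0.png'); K,W=cal(n); print(n,K[0,0],np.linalg.inv(W)[:3].round(3))
print(manip.sense())
E
```

```text
scene 366.91622559682486 [[ 0.853  0.42  -0.31   0.76 ]
 [ 0.522 -0.682  0.512 -0.553]
 [ 0.004 -0.599 -0.801  0.983]]
top 515.7217667385612 [[-0.014 -0.995  0.097  0.275]
 [-1.     0.012 -0.02  -0.025]
 [ 0.019 -0.097 -0.995  1.937]]
{'t': 0.1, 'q': array([-1.40647990e+00,  5.28381522e-01,  1.43378090e+00,  3.34779357e-05,
        1.18142874e+00, -1.78500089e-01]), 'qd': array([-2.20347188e-03, -3.06528533e-03, -9.30377360e-04,  4.81471716e-05,
        9.45189028e-04,  2.48373980e-04]), 'tau': array([-4.58398317e-04, -4.43305600e+01, -1.78586179e+01, -1.54499498e-04,
        3.88858927e-03,  2.24438857e-06]), 'tcp_pos': array([ 0.21001604, -0.58796427,  0.23042424]), 'tool_rot': array([ 9.85346131e-01,  1.70563779e-01,  2.25657953e-05, -9.99121607e-04]), 'force': array([-0.30125098, -0.2647025 ,  0.91591416]), 'ft_torque': array([-0.03251246,  0.04403019,  0.01921019]), 'finger_gap': 0.9998363681223768}
```

View pics/scene0.png

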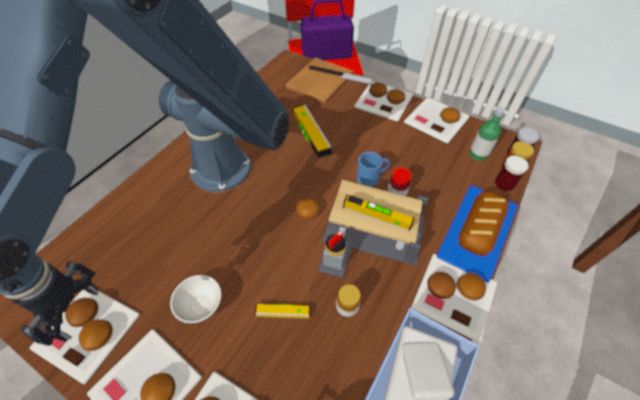

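View pics/top0.png

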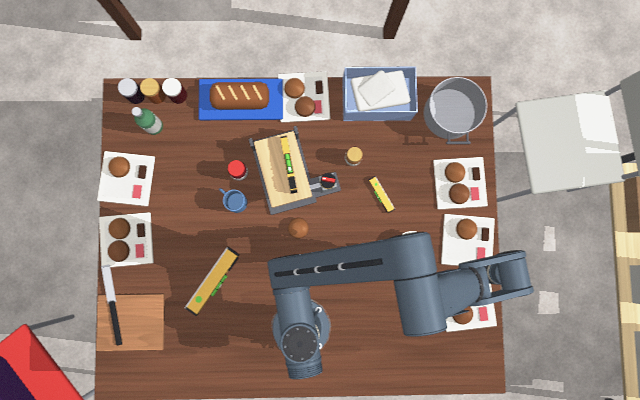

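Scene and top views: the candidate levels in the top view are the long one (212,280), the small one (381,195), and the middle-sized one on the shelf (289,165). I choose the one on the shelf. The red knob is at (328,182). The other red object, at (236,168), is the jam lid. Next is a close crop to check.

Run:
```python
from h import *
a=cv2.imread('pics/top0.png')[120:220,210:370]; b=cv2.imread('pics/scene0.png')[150:290,290:440]
a=cv2.resize(a,None,fx=3.6,fy=3.6,interpolation=2); b=cv2.resize(b,None,fx=1.45,fy=360/140,interpolation=2)
cv2.imwrite('pics/c1.png',np.hstack([a,b])); print(a.shape)
top=cal('top'); im=cv2.imread('pics/top0.png')
for n,(u,v,z) in dict(knob=(328,182,.14),s_fl=(265,209,.112),s_fr=(310,200,.112),padf=(293,192,.15),levr=(285,137,.145),jam=(236,168,.1),honey=(354,155,.085),mug=(234,201,.09),roll=(298,229,.03)).items(): print(n,ray(top,u,v,z).round(3))
```

```text
(360, 576, 3)
knob [ 0.519 -0.101  0.14 ]
s_fl [0.429 0.123 0.112]
s_fr [ 0.459 -0.037  0.112]
padf [0.484 0.022 0.15 ]
levr [0.68  0.049 0.145]
jam [0.579 0.227 0.1  ]
honey [ 0.624 -0.199  0.085]
mug [0.461 0.236 0.09 ]
roll [0.36  0.008 0.03 ]
```

View pics/c1.png

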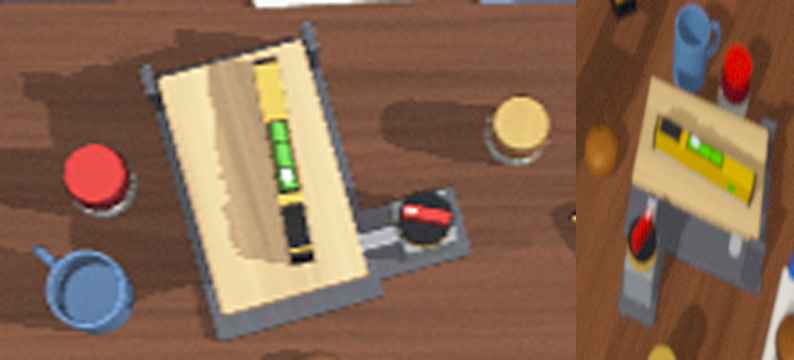

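The crop confirms it: the middle level lies on the shelf with its black pad to the front (about px (292,183)), and the red bar on the black disc is the knob at about (328.6,179.7).

Run:
```python
from h import *
c=manip.get_calibration('wrist');print(c['fx'],c['cx'],c['cy'],np.array(c['mount']).round(3))
t=cal('top')
r=ray(t,210+265/3.6,120+60/3.6,.14);f=ray(t,210+302/3.6,120+262/3.6,.15);print(r,f,np.arctan2(*(r-f)[1::-1]),np.linalg.norm(r-f))
print(ray(t,328.6,179.7,.142))
```

```text
359.6057024429527 324.1882528192833 197.2508030011603 [[ 0.001 -0.957 -0.29   0.074]
 [ 1.     0.001  0.    -0.001]
 [-0.    -0.29   0.957 -0.142]
 [ 0.     0.     0.     1.   ]]
[0.68244905 0.05390601 0.14      ] [0.48094036 0.01921427 0.15      ] 0.17048875695947982 0.2047175259048886
[ 0.5266696  -0.10290224  0.142     ]
```

Call:
{"name": "send_rows", "arguments": {
  "commands": [
    {"delta_pos": [1.0,4.5,1.5],"yaw": 0.17},
    {"delta_pos": [2.5,5.0,1.5],"yaw": 0.17},
    {"delta_pos": [3,5,1.5],"yaw": 0.17},
    {"delta_pos": [3,5,1],"yaw": 0.17},
    {"delta_pos": [3,5,1],"yaw": 0.17},
    {"delta_pos": [3,5,1],"yaw": 0.17},
    {"delta_pos": [3,4.5,0],"yaw": 0.05},
    {"delta_pos": [3,4.5,0],"yaw": 0},
    {"delta_pos": [3,4.5,0],"yaw": 0},
    {"delta_pos": [2.5,4,0],"yaw": 0}
  ],
  "grip": -1
}}

```text
t: 1.35
tcp_pos: [0.4831, -0.1045, 0.3038]
tool_rot: [0.752, 0.66, -0.001, -0.002]
force: [0.6, -0.8, -0.6]
finger_gap: 0.996
```

Run:
```python
from h import *
w=cal('wrist'); im=snap('wrist','w1.png')
hsv=cv2.cvtColor(im,cv2.COLOR_BGR2HSV)
m=((hsv[...,0]<8)|(hsv[...,0]>172))&(hsv[...,1]>150)&(hsv[...,2]>80)
n,l,s,c=cv2.connectedComponentsWithStats(m.astype(np.uint8))
for i in range(1,n):
    if s[i,4]>150:
        rr=cv2.minAreaRect(np.argwhere(l==i)[:,::-1].astype(np.float32)); print(rr,s[i])
        b=cv2.boxPoints(rr); print([ray(w,*p,.142).round(4) for p in b], ray(w,*rr[0],.14))
```

```text
((618.0030517578125, 88.05537414550781), (25.738088607788086, 43.488494873046875), 86.8201675415039) [597  74  43  29 903]
[array([ 0.7087, -0.0492,  0.142 ]), array([ 0.7429, -0.0518,  0.142 ]), array([ 0.7464, -0.0722,  0.142 ]), array([ 0.7116, -0.0696,  0.142 ])] [ 0.72893708 -0.06081693  0.14      ]
((376.4486999511719, 166.7241668701172), (18.24504280090332, 56.105525970458984), 6.170175075531006) [366 139  22  57 900]
[array([ 0.5158, -0.1228,  0.142 ]), array([ 0.5256, -0.0748,  0.142 ]), array([ 0.5406, -0.0784,  0.142 ]), array([ 0.5315, -0.1266,  0.142 ])] [ 0.52870719 -0.10052386  0.14      ]
```

View pics/w1.png

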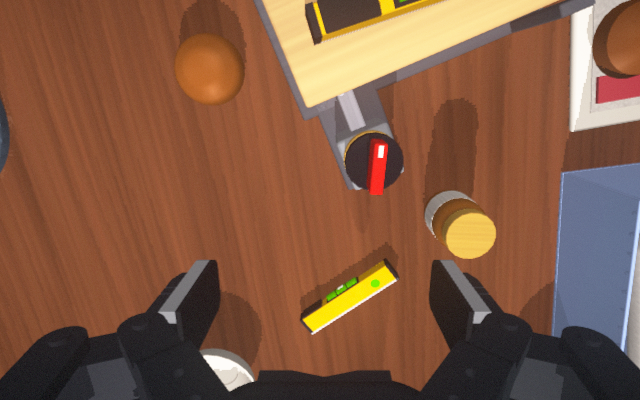

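The wrist picture shows the red bar at (376,167) on its disc at (374,160), the grey block, and the honey jar at (468,230), which is clear of it. I'll move over the knob, half open.

Run:
```python
from h import *
w=cal('wrist'); im=cv2.imread('pics/w1.png')
print(ray(w,374,160,.112))
m=(im.max(2)<60).astype(np.uint8); m[:, :340]=0;m[:,410:]=0;m[:120]=0;m[200:]=0
im2=cv2.cvtColor(im,cv2.COLOR_BGR2HSV); m|=(((im2[...,0]<8)|(im2[...,0]>172))&(im2[...,1]>180)&(im2[...,2]>150)).astype(np.uint8)*0
cs=max(cv2.findContours(m,0,2)[0],key=cv2.contourArea); (x,y),r=cv2.minEnclosingCircle(cs); print(x,y,r,ray(w,x,y,.112))
```

```text
[ 0.53296396 -0.09456951  0.112     ]
366.5 159.5 0.7072067856788635 [ 0.52600615 -0.0932079   0.112     ]
```

Call:
{"name": "send_rows", "arguments": {
  "commands": [
    {"delta_pos": [2.2,0.1,0],"yaw": -0.07},
    {"delta_pos": [2.2,0.1,-2],"yaw": 0},
    {"delta_pos": [0,0,-5],"yaw": 0},
    {"delta_pos": [0,0,-3],"yaw": 0},
    {"delta_pos": [0,0,0],"yaw": 0}
  ],
  "grip": 0.1,
  "force": 60
}}

```text
t: 2.02
tcp_pos: [0.5306, -0.0952, 0.2007]
tool_rot: [0.772, 0.636, 0.002, -0.003]
force: [0.1, -0.7, 0.4]
finger_gap: 0.445
```

Run:
```python
from h import *
w=cal('wrist'); im=snap('wrist')
for p in [(.528,-.102,.142),(.528,-.102,.112),(.533,-.095,.112)]:
    q=proj(w,np.array(p)); print(q); cv2.circle(im,tuple(int(v) for v in q),3,(255,0,255) if p[2]>.12 else (255,255,0),-1)
cv2.imwrite('pics/w2.png',im)
```

```text
[322.40871349 231.34014459]
[322.68481138 214.80870909]
[327.96144888 203.84940351]
```

View pics/w2.png

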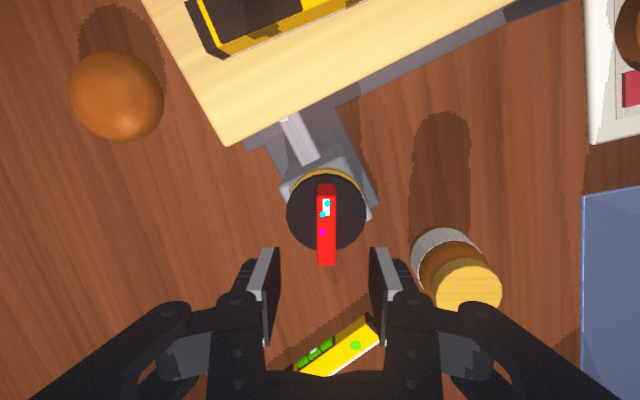

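The knob disc is centred at (327,212) and the bar is vertical in the picture, so the jaw angle is aligned. The axis is about (0.531,-0.0995). Next I descend and grip.

Call:
{"name": "send_rows", "arguments": {
  "commands": [
    {"delta_pos": [0,-0.45,-4],"yaw": 0},
    {"delta_pos": [0,0,-3],"yaw": 0},
    {"delta_pos": [0,0,-1],"yaw": 0},
    {"delta_pos": [0,0,0],"yaw": 0}
  ]
}}

```text
t: 2.58
tcp_pos: [0.5366, -0.1028, 0.1269]
tool_rot: [0.772, 0.635, 0.006, 0.005]
force: [0.3, 0.6, -0.5]
finger_gap: 0.447
```

Call:
{"name": "send_rows", "arguments": {
  "commands": [
    {"delta_pos": [0,0,0],"yaw": 0},
    {"delta_pos": [0,0,0],"yaw": 0},
    {"delta_pos": [0,0,0],"yaw": 0},
    {"delta_pos": [0,0,0],"yaw": 0}
  ],
  "grip": 1,
  "force": 60
}}

```text
t: 3.08
tcp_pos: [0.5305, -0.1017, 0.129]
tool_rot: [0.771, 0.636, 0.002, 0.0]
force: [1.1, -0.3, -9.2]
finger_gap: 0.12
```

Call:
{"name": "send_rows", "arguments": {
  "commands": [
    {"delta_pos": [0,0,0],"yaw": 0},
    {"delta_pos": [0,0,0],"yaw": 0},
    {"delta_pos": [0,0,-0.6],"yaw": 0},
    {"delta_pos": [0,0,-0.4],"yaw": 0},
    {"delta_pos": [0,0,0],"yaw": 0}
  ],
  "grip": 0.5
}}

```text
t: 3.7
tcp_pos: [0.5336, -0.1025, 0.1205]
tool_rot: [0.771, 0.636, 0.004, 0.003]
force: [0.5, 0.5, 0.8]
finger_gap: 0.252
```

Call:
{"name": "send_rows", "arguments": {
  "commands": [
    {"delta_pos": [0,0,0],"yaw": 0},
    {"delta_pos": [0,0,0],"yaw": 0},
    {"delta_pos": [0,0,0],"yaw": 0}
  ],
  "grip": 1,
  "force": 80
}}

```text
t: 4.08
tcp_pos: [0.5304, -0.1018, 0.12]
tool_rot: [0.771, 0.637, 0.001, 0.0]
force: [-0.6, 0.7, 2.2]
finger_gap: 0.12
```

Call:
{"name": "send_rows", "arguments": {
  "commands": [
    {"delta_pos": [0,0,-0.4],"yaw": 0},
    {"delta_pos": [0,0,-0.3],"yaw": 0},
    {"delta_pos": [0,0,-0.3],"yaw": 0}
  ]
}}

```text
t: 4.45
tcp_pos: [0.5305, -0.1018, 0.114]
tool_rot: [0.771, 0.637, 0.001, 0.001]
force: [-10.2, 2.4, 34.4]
finger_gap: 0.123
```

Call:
{"name": "send_rows", "arguments": {
  "commands": [
    {"delta_pos": [0,0,-0.16],"yaw": 0},
    {"delta_pos": [0,0,-0.16],"yaw": 0}
  ]
}}

```text
t: 4.7
tcp_pos: [0.5304, -0.1018, 0.1145]
tool_rot: [0.771, 0.637, 0.002, 0.001]
force: [-3.9, 0.5, 12.4]
finger_gap: 0.123
```

Call:
{"name": "send_rows", "arguments": {
  "commands": [
    {"delta_pos": [0,0,-0.22],"yaw": 0},
    {"delta_pos": [0,0,-0.22],"yaw": 0}
  ]
}}

```text
t: 4.95
tcp_pos: [0.5304, -0.1018, 0.1143]
tool_rot: [0.771, 0.637, 0.002, 0.002]
force: [-5.7, 0.9, 19.4]
finger_gap: 0.119
```

Call:
{"name": "send_rows", "arguments": {
  "commands": [
    {"delta_pos": [0,0,-0.22],"yaw": -0.15},
    {"delta_pos": [0,0,-0.22],"yaw": -0.15},
    {"delta_pos": [0,0,-0.22],"yaw": -0.15}
  ]
}}

```text
t: 5.32
tcp_pos: [0.5311, -0.1021, 0.1143]
tool_rot: [0.896, 0.444, 0.002, 0.004]
force: [-5.7, 1.6, 17.5]
finger_gap: 0.119
```

Call:
{"name": "send_rows", "arguments": {
  "commands": [
    {"delta_pos": [0,0,-0.24],"yaw": -0.15},
    {"delta_pos": [0,0,-0.24],"yaw": -0.15},
    {"delta_pos": [0,0,-0.24],"yaw": -0.15},
    {"delta_pos": [0,0,-0.24],"yaw": -0.15},
    {"delta_pos": [0,0,-0.24],"yaw": -0.15}
  ]
}}

```text
t: 5.95
tcp_pos: [0.5318, -0.1033, 0.1143]
tool_rot: [0.997, 0.074, 0.001, 0.008]
force: [-6.4, 1.2, 19.9]
finger_gap: 0.126
```

Call:
{"name": "send_rows", "arguments": {
  "commands": [
    {"delta_pos": [0,0,-0.24],"yaw": -0.15},
    {"delta_pos": [0,0,-0.24],"yaw": -0.15},
    {"delta_pos": [0,0,-0.24],"yaw": -0.15},
    {"delta_pos": [0,0,-0.24],"yaw": -0.15},
    {"delta_pos": [0,0,-0.24],"yaw": -0.12}
  ]
}}

```text
t: 6.58
tcp_pos: [0.5315, -0.1045, 0.1143]
tool_rot: [0.957, -0.291, -0.0, 0.01]
force: [-6.5, 0.5, 18.3]
finger_gap: 0.124
```

Call:
{"name": "send_rows", "arguments": {
  "commands": [
    {"delta_pos": [0,0,0],"yaw": 0},
    {"delta_pos": [0,0,0],"yaw": 0},
    {"delta_pos": [0,0,0],"yaw": 0}
  ],
  "grip": 0.5
}}

```text
t: 6.95
tcp_pos: [0.5331, -0.1048, 0.1145]
tool_rot: [0.957, -0.291, 0.002, 0.01]
force: [-0.4, 0.8, -0.3]
finger_gap: 0.252
```

Call:
{"name": "send_rows", "arguments": {
  "commands": [
    {"delta_pos": [0,0,2],"yaw": 0},
    {"delta_pos": [0,0,4],"yaw": 0},
    {"delta_pos": [0,0.5,5],"yaw": 0.15},
    {"delta_pos": [-0.5,3,3.5],"yaw": 0.15},
    {"delta_pos": [-0.5,3,0],"yaw": 0.15},
    {"delta_pos": [-0.5,3,0],"yaw": 0.15},
    {"delta_pos": [-0.5,2,0],"yaw": 0.15},
    {"delta_pos": [0,0,0],"yaw": 0}
  ],
  "grip": 1
}}

```text
t: 7.95
tcp_pos: [0.5046, 0.0167, 0.2439]
tool_rot: [0.996, 0.09, -0.01, 0.013]
force: [0.1, 0.1, -0.1]
finger_gap: 0.003
```

Run:
```python
from h import *
w=cal('wrist'); im=snap('wrist')
e=np.array([np.cos(.17),np.sin(.17),0])
for k in (-22,0,22):
    q=proj(w,np.array([.5105,.0243,.15])+e*k/1000); print(k,q); cv2.circle(im,tuple(int(v) for v in q),3,(255,0,255),-1)
cv2.imwrite('pics/w3.png',im); print(manip.sense()['tcp_pos'])
```

```text
-22 [312.29682752 218.31663691]
0 [312.35381692 188.13852361]
22 [312.41408716 156.22307975]
[0.50517741 0.01590141 0.24396044]
```

View pics/w3.png

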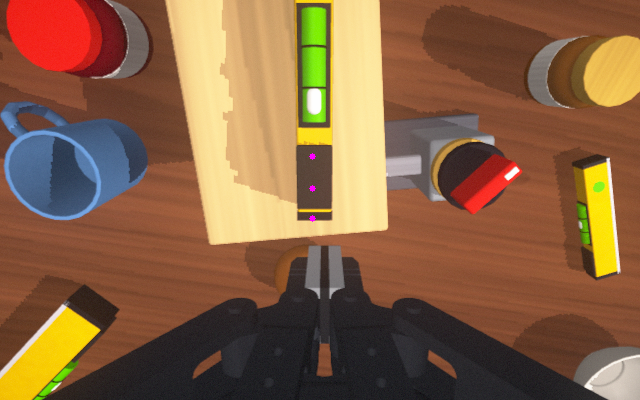

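The wrist picture shows the pad centre at about (314,177), the vial above it at (314,65) and the bubble at (314,101), which is to the front because the level isn't pressed. I'll move over the pad and press.

Run:
```python
from h import *
w=cal('wrist'); print(ray(w,314.5,177,.152), ray(w,314.5,145,.152),ray(w,314.5,208,.152))
```

```text
[0.5195658 0.0234642 0.152    ] [0.54070028 0.027138   0.152     ] [0.49790922 0.01969964 0.152     ]
```

Call:
{"name": "send_rows", "arguments": {
  "commands": [
    {"delta_pos": [0.7,0.4,-3],"yaw": 0},
    {"delta_pos": [0.5,0.3,-3],"yaw": 0},
    {"delta_pos": [0,0,-1.5],"yaw": 0},
    {"delta_pos": [0,0,0],"yaw": 0}
  ]
}}

```text
t: 8.5
tcp_pos: [0.5206, 0.0186, 0.1666]
tool_rot: [0.996, 0.083, -0.008, 0.014]
force: [0.4, -0.1, 0.1]
finger_gap: 0.002
```

Call:
{"name": "send_rows", "arguments": {
  "commands": [
    {"delta_pos": [-0.1,0.5,-0.5],"yaw": 0},
    {"delta_pos": [0,0,-0.5],"yaw": 0},
    {"delta_pos": [0,0,-0.5],"yaw": 0},
    {"delta_pos": [0,0,-0.5],"yaw": 0},
    {"delta_pos": [0,0,-0.4],"yaw": 0},
    {"delta_pos": [0,0,-0.3],"yaw": 0}
  ]
}}

```text
t: 9.25
tcp_pos: [0.5191, 0.022, 0.1414]
tool_rot: [0.996, 0.082, -0.008, 0.015]
force: [-6.8, -0.1, 23.9]
finger_gap: -0.0
```

Call:
{"name": "send_rows", "arguments": {
  "commands": [
    {"delta_pos": [0.05,0,-0.12],"yaw": 0},
    {"delta_pos": [0.05,0,-0.14],"yaw": 0}
  ]
}}

```text
t: 9.5
tcp_pos: [0.5192, 0.022, 0.1417]
tool_rot: [0.996, 0.083, -0.008, 0.016]
force: [-5.7, 0.2, 14.3]
finger_gap: -0.001
```

Call:
{"name": "send_rows", "arguments": {
  "commands": [
    {"delta_pos": [-0.05,0,-0.11],"yaw": 0},
    {"delta_pos": [-0.03,0,-0.11],"yaw": 0},
    {"delta_pos": [-0.03,0,-0.11],"yaw": 0},
    {"delta_pos": [-0.03,0,-0.11],"yaw": 0},
    {"delta_pos": [-0.03,0,-0.11],"yaw": 0},
    {"delta_pos": [-0.03,0,-0.11],"yaw": 0},
    {"delta_pos": [-0.03,0,-0.11],"yaw": 0},
    {"delta_pos": [-0.03,0,-0.11],"yaw": 0},
    {"delta_pos": [-0.03,0,-0.11],"yaw": 0},
    {"delta_pos": [-0.03,0,-0.11],"yaw": 0}
  ]
}}

```text
t: 10.75
tcp_pos: [0.5192, 0.022, 0.1418]
tool_rot: [0.996, 0.083, -0.001, 0.018]
force: [-3.4, -0.8, 10.5]
finger_gap: 0.001
```

Run:
```python
from h import *
im=snap('wrist','w4.png'); s=manip.sense(); print(s['force'],s['tcp_pos'])
```

```text
[-2.91889874 -0.74833235  9.34606282] [0.51919189 0.021987   0.14181581]
```

View pics/w4.png

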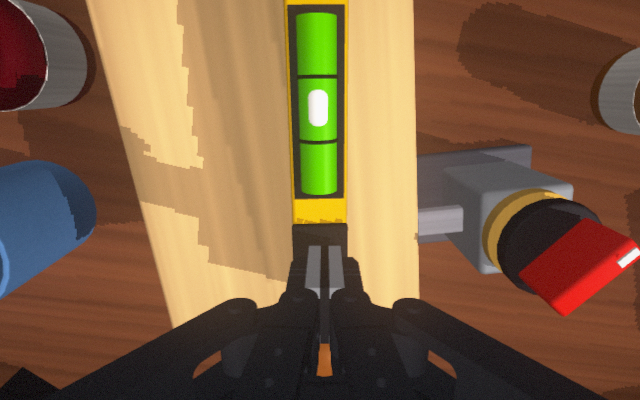

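The picture shows the bubble spanning rows 90–126 between lines at rows 76 and 142, so it is centred with about 10 N on the pad. TCP z is 0.142, which matches a level shelf. I'll hold once more and recheck numerically.

Call:
{"name": "send_rows", "arguments": {
  "commands": [
    {"delta_pos": [-0.03,0,-0.11],"yaw": 0},
    {"delta_pos": [-0.03,0,-0.11],"yaw": 0},
    {"delta_pos": [-0.03,0,-0.11],"yaw": 0},
    {"delta_pos": [-0.03,0,-0.11],"yaw": 0},
    {"delta_pos": [-0.03,0,-0.11],"yaw": 0},
    {"delta_pos": [-0.02,0,-0.11],"yaw": 0},
    {"delta_pos": [-0.02,0,-0.11],"yaw": 0},
    {"delta_pos": [-0.02,0,-0.11],"yaw": 0}
  ]
}}

```text
t: 11.8
tcp_pos: [0.5192, 0.022, 0.1418]
tool_rot: [0.996, 0.083, 0.004, 0.019]
force: [-2.8, -0.3, 10.2]
finger_gap: -0.004
```

Run:
```python
from h import *
def go():
    im=snap('wrist'); r=im[60:160,300:336].astype(int)
    b=np.argwhere(r.min(2)>150); g=r[:,4:9].max(2).mean(1); 
    i=np.argsort(g); d=sorted(60+k for k in range(100) if g[k]<90)
    print('bubble rows',60+b[:,0].min(),60+b[:,0].max(),'lines',d, manip.sense()['force'].round(1), manip.sense()['t'])
for _ in range(10): go()
im=snap('top'); a=cv2.imread('pics/top0.png')
m=(cv2.absdiff(im,a).max(2)>60)
for n,(u,v) in dict(jam=(236,168),honey=(354,155),mug=(234,201),roll=(298,229)).items(): print(n,m[v-12:v+12,u-12:u+12].mean().round(2))
```

```text
bubble rows 89 125 lines [75, 76, 77, 140, 141, 142] [-2.7 -0.1 10.8] 11.85
bubble rows 89 125 lines [75, 76, 77, 140, 141, 142] [-2.3 -0.5 10.1] 11.9
bubble rows 89 125 lines [75, 76, 77, 140, 141, 142] [-3.4 -0.6 10.4] 11.95
bubble rows 89 125 lines [75, 76, 77, 140, 141, 142] [-3.  -0.6 10.7] 12.0
bubble rows 89 125 lines [75, 76, 77, 140, 141, 142] [-2.9 -0.4 10.5] 12.05
bubble rows 89 125 lines [75, 76, 77, 140, 141, 142] [-3.7 -0.9 10.8] 12.1
bubble rows 89 125 lines [75, 76, 77, 140, 141, 142] [-3.2  0.2 10.1] 12.15
bubble rows 89 125 lines [75, 76, 77, 140, 141, 142] [-3.7 -0.2  9.8] 12.2
bubble rows 89 125 lines [75, 76, 77, 140, 141, 142] [-2.4  0.4  9.9] 12.25
bubble rows 89 125 lines [75, 76, 77, 140, 141, 142] [-2.9 -1.3 11. ] 12.3
jam 0.0
honey 0.0
mug 0.02
roll 0.24
```

```bash
python3 -c "
from h import *
print(manip.sign_off())"
```

```text
the job is handed in; nothing more can be done
None
```

I levelled the shelf and handed the job in at about 12.3 s, with the arm still pressing the level's pad. Of the three levels, I used the middle-sized one on the shelf.

- **Foot:** I gripped the red knob, pushed it down with about 17–20 N and turned it about 1.97 rad clockwise. A first test push, before any turning, read 34 N at the wrist.
- **Bubble:** it sat at image rows 89–125 between lines at rows 76 and 141, about 0.6 mm off centre. It stayed steady over ten readings.
- **Press:** about 10 N on the pad. The tool tip was at z 0.142 m, the height expected of a level shelf. The first contact on the pad peaked near 24 N before I eased off. The bubble reading came after that, so any effect on the foot is included in it.
- **Surroundings:** before/after top views showed no change at the jam, honey and mug. At the roll's spot 24% of pixels differed. I put that down to the arm or its shadow, since nothing came near the roll, but I did not check it further. I did not compare the bowl, which was hidden under the arm in the first top view.

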